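# Draw the thick pull gauge out to its set marker

### The job

Two sprung pull gauges stand on the lab bench. Take the upright grip of the thick-barrelled one and draw its slide out until the grip is level with the brass marker on that gauge's scale, without running well past it, and hold it there for about a second. Then ease it all the way back home without letting it snap, and let go; leave the marker and the slim gauge as they are.

Things in the scene. Friction and masses are not known exactly. Their poses are not given: they have to be found in the camera images.
- thick_grip (a point): Centre of the thick-barrelled gauge's grip, 80 mm above the bench: an upright black paddle 14 mm thick (along x), 30 mm wide (y), reaching from 40 to 100 mm above the bench, on a steel carriage. Its x axis is the level pull direction, away from the barrel and roughly towards the robot; z is up. At home the barrel's mouth is 45 mm behind it (-x), barrel top 51 mm above the bench.
- thick_marker (a point): Top of that gauge's brass marker, 42 mm above the bench: a flag 4 mm thick (along x), 14 mm wide, on a white ticked scale 34 mm to the -y side of the slide's line; x axis as the grip's. It is set 40 to 90 mm further out than the grip's home. The grip is level with it when both have the same place along x. A knock of over 4 N can shift it.
- thick_slide (a joint): How far the thick gauge's slide is drawn out, in m: 0 home, 0.115 the stop. A spring pulls it home: about 3 N at home, 0.8 N more per 10 mm (10 N at 90 mm). Its barrel is an aluminium cylinder 34 mm thick, 120 mm long, on a grey base plate 310 x 90 x 10 mm fixed to the bench.
- slim_slide (a joint): How far the slim gauge's slide is drawn out, in m; 0 is home, where it starts. Same base, grip and marker as the thick gauge, but its barrel is only 16 mm thick. Either gauge may be the left one; they stand at least 0.2 m apart.

How it is judged (in metres and radians):
On the way:
1. the thick gauge's grip is held level with its brass marker, within 10 mm, for 0.8 s (x of thick_grip in the frame of thick_marker between -0.01 and 0.01 m), for 0.8 s.
At the end, for the whole second after the job is handed in: The thick gauge's slide has been held level with its marker and is back home (within 6 mm); the slim gauge's slide is home (within 6 mm) and the marker is within 10 mm of where it was set (value of joint each of thick_slide, slim_slide below 0.006 m and distance of thick_marker from where it was at the start of the episode below 0.01 m); the robot touches nothing.
It fails at once if the thick gauge is drawn more than 22 mm past its marker (x of thick_grip in the frame of thick_marker above 0.022 m).
It fails at once if the thick gauge's slide snaps back (faster than 0.6 m/s) (velocity of joint thick_slide below -0.6 m/s).
It fails at once if the slim gauge is drawn out by more than 12 mm (value of joint slim_slide above 0.012 m).
It also fails if it takes over 40 s, if anything falls off the work surface, if the arm or the gripper's body presses on something with over 40 N, if the wrist force passes 120 N, or if a joint passes its speed limit or range.

### The arm

A 7-joint arm with a two-finger parallel gripper is mounted at the origin on the work surface. World frame = base frame: x ahead of the robot, y to its left, z up, the work surface at z = 0. Lengths are in m, angles in degrees, forces in N, time in s.
With the tool pointing down it reaches from about 0.425 to 0.875 m from the base axis. Payload 4.7 kg.
Tool frame: the origin (TCP) lies on the front face of the gripper's body, between the roots of the fingers; the fingertips stand 70 mm ahead of it and the grasp point (between the pads) lies 51 mm ahead of it; z points along the fingers, y is the direction in which the jaws open and shut (so a half turn about z gives the same grasp; the last joint's range is limited). The gripper opens to 87 mm and grips with 3 to 60 N. Pads are 19 mm wide; open, the fingers measure 117 mm over their backs; the gripper's body (75 mm by 190 mm) begins 51 mm behind the grasp point.
Start: joints at [72.542, 18.392, -4.016, 83.108, 1.295, 78.541, -3.26], TCP at [0.204, -0.617, 0.292] pointing down, gripper open.
Joint ranges: [-163.93, 163.93], [-17.29, 119.83], [-79.2, 71.16], [3.27, 140.29], [-89.18, 269.18], [5.43, 117.66], [-154.24, 154.24]. Speed limits (degrees/s): [147.25, 147.25, 180, 180, 180, 180, 180].

### API

Orientations are given as [roll, pitch, yaw] about the fixed x, y, z axes, in that order (R = Rz(yaw) Ry(pitch) Rx(roll)).
In Python, from cell import env gives the robot as it stands.
- The arm moves only by the tool drive_tool, never from a script. Its argument "commands" is a list of rows, each a list of 7 numbers: the shift along the tool's x, y, z in cm, then the turn, a rotation vector about the tool's x, y, z in degrees, then the opening, from 0 (shut) to 1 (fully open). In form: [[tx, ty, tz, rx, ry, rz, hand], ...]. A call has 1 to 20 rows; each row shifts and turns the commanded pose from where the row before left it, along the tool's axes as they then stand; what a row does not reach is not made up. A row lasts 1/12 s, in which the tool goes at most 41.7 mm and 7.16 degrees, less where a joint would pass 70% of its speed; a pose out of reach is approached as far as the arm can. A call is refused whole if a number of a shift passes 4.17 or a number of a turn 7.16, either way. A call with a gripper value outside its range is refused whole. The fingers move at their own pace and stop on an object; "force" is the grip in N (left out, the last holds). Time passes only in rows, so rows that do not move let the fingers close. It gives the time, the measured TCP pose, the force and the opening at its end, in the units of the state.
- env.get_obs(): the state, without advancing time (a new reading comes with each control period).
- env.read_camera(name): name is "scene" or "top" or "wrist"; returns a dict with "img" (384x512x3 uint8, blue, green, red), "mtx" (3x3 intrinsics, pixels), "pose" (4x4, takes a point from camera to world coordinates). Camera axes: x right, y down, z forward; pixel columns grow to the right and rows downward; lengths in m; the calibration is good to about 2 mm. The wrist camera is an equidistant fisheye: a pixel r from the principal point sees the ray r / f radians off the axis. A picture is of the moment at which its call begins. There is no depth.
- env.sign_off(): hands the job in, once; it reports no verdict.
The state is a dict: "time_s": time; "qpos": joint angles; "joint_velocities": joint speeds; "effort": joint torques, N m; "tool_pos": TCP position; "tool_rot": TCP orientation; "force": force on the tool from outside, world axes, zero at the start; "wrist_torque": the same for the moment, N m; "grip_width": finger opening in m.
Only numpy, scipy, OpenCV 4.12 (cv2) and the standard library are available. Lean on these libraries where they do the work, as an engineer would, in place of code of your own. Each camera call takes 0.05 s, during which the arm holds its last target.

## Working session

There is one attempt and no reset: what is moved stays moved. The work goes in short steps, Python scripts to look and compute and a tool call to move; the robot and the scene stay as the last step left them, time stands still between calls to the robot, and variables do not carry over. Pictures are saved under pics/ and viewed, and the job is handed in when it is done.

Besides the shell and the picture viewer there is one more tool, called after "Emit:" as name(argument=value, ...), one argument or row to a line, values as JSON. drive_tool: Moves the arm, as the interface text tells. Its arguments: {"type":"object","properties":{"commands":{"type":"array"},"force":{"type":"number"}},"required":["commands"]}

```bash
mkdir -p pics
python3 - <<'E'
from cell import env
import cv2,numpy as np
for n in ["scene","top","wrist"]:
    c=env.read_camera(n); cv2.imwrite(f"pics/{n}0.png",c["img"]); np.savez(f"{n}0.npz",**c); print(n,c["mtx"].round(1).tolist(),c["pose"].round(3).tolist())
print(env.get_obs())
E
```

```text
scene [[414.1, 0.0, 256.8], [0.0, 414.1, 191.1], [0.0, 0.0, 1.0]] [[-0.237, 0.856, -0.46, 0.902], [0.971, 0.213, -0.105, 0.089], [0.008, -0.472, -0.882, 0.662], [0.0, 0.0, 0.0, 1.0]]
top [[358.9, 0.0, 258.5], [0.0, 358.9, 189.9], [0.0, 0.0, 1.0]] [[-0.002, -0.997, 0.08, 0.568], [-0.999, 0.004, 0.032, -0.006], [-0.033, -0.08, -0.996, 0.744], [0.0, 0.0, 0.0, 1.0]]
wrist [[297.3, 0.0, 259.3], [0.0, 297.3, 196.9], [0.0, 0.0, 1.0]] [[0.313, -0.909, -0.274, 0.279], [-0.95, -0.3, -0.089, -0.593], [-0.001, 0.289, -0.957, 0.383], [0.0, 0.0, 0.0, 1.0]]
{'time_s': 0.15, 'qpos': array([72.54451847, 18.42747693, -4.0173879 , 83.15956323,  1.29432442,
       78.53907522, -3.26098043]), 'joint_velocities': array([-0.05197852, -0.14977623,  0.04589049, -0.14176299, -0.0119925 ,
       -0.09581801,  0.05281588]), 'effort': array([-2.79887245e-04, -4.91795540e+01, -4.04604468e-01, -3.12874174e+01,
       -6.38562161e-02,  4.05202748e-02,  1.25034176e-04]), 'tool_pos': array([ 0.20358494, -0.61696434,  0.29142735]), 'tool_rot': array([-1.7991907e+02,  3.7806499e-03,  1.8265540e+01]), 'force': array([-0.40153502, -0.11286162, -0.32877411]), 'wrist_torque': array([-0.02496853, -0.02219797, -0.00626447]), 'grip_width': 0.08726879334388787}
```

View pics/scene0.png

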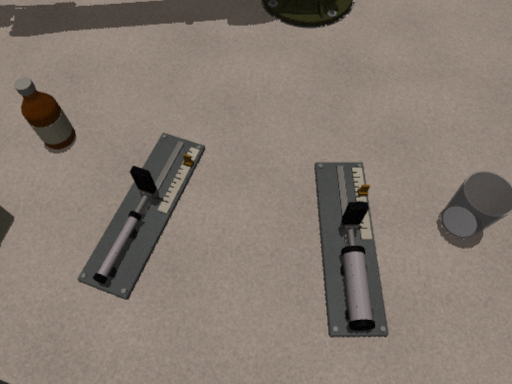

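View pics/top0.png

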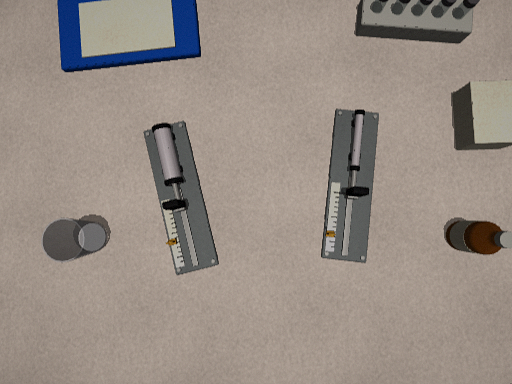

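The scene view shows the thick gauge on the right, with its grip at about (354,213) and marker at (364,190). The top view shows it on the left (+y), with its grip at about (174,205) and marker at (171,241). I'll enlarge both.

Run:
```python
import cv2
a=cv2.imread("pics/top0.png")[110:285,130:230]; cv2.imwrite("pics/top0c.png",cv2.resize(a,None,fx=3.4,fy=3.4,interpolation=cv2.INTER_CUBIC))
a=cv2.imread("pics/scene0.png")[150:345,300:400]; cv2.imwrite("pics/scene0c.png",cv2.resize(a,None,fx=3,fy=3,interpolation=cv2.INTER_CUBIC))
```

```text
(no output)
```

View pics/top0c.png

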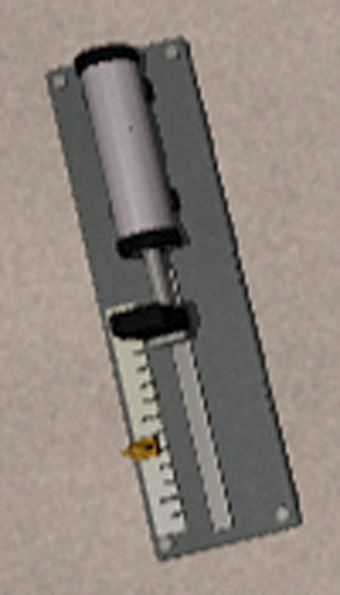

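View pics/scene0c.png

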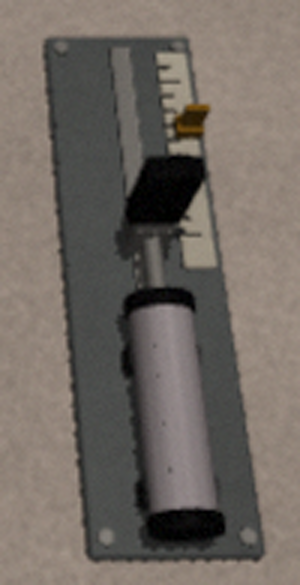

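```bash
cat > h.py <<'E'
import numpy as np
def ray(c,px,z):
    K,T=c["mtx"],c["pose"]; d=T[:3,:3]@np.linalg.solve(K,[px[0],px[1],1]); return T[:3,3]+d*(z-T[2,3])/d[2]
def proj(c,P):
    T=np.linalg.inv(c["pose"]); p=T[:3,:3]@P+T[:3,3]; q=c["mtx"]@p; return q[:2]/q[2]
E
python3 - <<'E'
from h import *
t=dict(np.load("top0.npz")); s=dict(np.load("scene0.npz"))
T=lambda x,y:(130+x/3.4-.4,110+y/3.4-.4); S=lambda x,y:(300+x/3-.3,150+y/3-.3)
for nm,c,pts in(("top",t,[T(48,75),T(186,40),T(300,523),T(160,560)]),("scene",s,[S(263,557),S(88,560),S(46,40),S(187,38)])):
    P=np.array([ray(c,p,.01)[:2] for p in pts]); print(nm,P.round(4).tolist())
    ax=(P[2]+P[3]-P[0]-P[1])/2; print(" len",np.linalg.norm(ax),"w",np.linalg.norm(P[0]-P[1]),np.linalg.norm(P[2]-P[3]),"yaw",np.degrees(np.arctan2(ax[1],ax[0])),"ctr",P.mean(0))
print("marker top",ray(t,T(142,449),.042),ray(s,S(193,121),.042), ray(s,S(197,108),.042))
print("grip top edge: top",ray(t,T(150,318),.1), "scene top", ray(s,S(178,160),.1), "ctr .08",ray(s,S(168,185),.08))
E
```

```text
top [[0.7509, 0.2599], [0.7721, 0.1742], [0.4777, 0.1013], [0.4557, 0.1851]]
 len 0.303954353841891 w 0.08827818268449526 0.08666992497312943 yaw -165.9235783807952 ctr [0.61411372 0.18013381]
scene [[0.754, 0.2612], [0.7764, 0.1758], [0.4782, 0.1023], [0.4556, 0.187]]
 len 0.30732459690500263 w 0.0882536029980698 0.0876164713122734 yaw -166.0949328197681 ctr [0.61604376 0.18157542]
marker top [0.52346299 0.18829106 0.042     ] [0.53226636 0.19218292 0.042     ] [0.52326651 0.19340877 0.042     ]
grip top edge: top [0.59633453 0.1692445  0.1       ] scene top [0.59116794 0.17781458 0.1       ] ctr .08 [0.59583893 0.17771363 0.08      ]
```

```bash
cat > ov.py <<'E'
import cv2,sys
from h import *
yaw=np.radians(-166.0); C=np.array([.615,.1808]); ex=np.array([np.cos(yaw),np.sin(yaw)]); ey=np.array([-ex[1],ex[0]])
def W(x,y,z): return np.array([*(C+x*ex+y*ey),z])
def box(im,c,f,o,x0,x1,y0,y1,z0,z1,col):
    v=[(proj(c,W(x,y,z))-o+.5)*f-.5 for x in(x0,x1) for y in(y0,y1) for z in(z0,z1)]
    for a in range(8):
        for b in(1,2,4):
            if not a&b: cv2.line(im,tuple(np.int32(v[a].round())),tuple(np.int32(v[a|b].round())),col,1,cv2.LINE_AA)
def draw(c,o,wh,f,name,g,m,lat):
    o=np.array(o); im=c["img"][o[1]:o[1]+wh[1],o[0]:o[0]+wh[0]]; im=cv2.resize(im,None,fx=f,fy=f,interpolation=cv2.INTER_CUBIC); im=cv2.convertScaleAbs(im,alpha=1.5,beta=20)
    box(im,c,f,o,g-.007,g+.007,lat-.015,lat+.015,.04,.1,(0,255,0))
    box(im,c,f,o,m-.002,m+.002,lat-.041,lat-.027,.02,.042,(0,0,255))
    box(im,c,f,o,-.155,.155,-.045,.045,0,.01,(255,200,0))
    cv2.imwrite(name,im); return im
E
python3 - <<'E'
from ov import *
t=dict(np.load("top0.npz")); s=dict(np.load("scene0.npz"))
a=draw(t,(140,160),(85,120),5,"pics/o1.png",.021,.087,0); b=draw(s,(305,150),(85,120),5,"pics/o2.png",.021,.087,0)
cv2.imwrite("pics/o0.png",cv2.resize(np.hstack([a,b]),(790,558)))
E
```

```text
(no output)
```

View pics/o0.png

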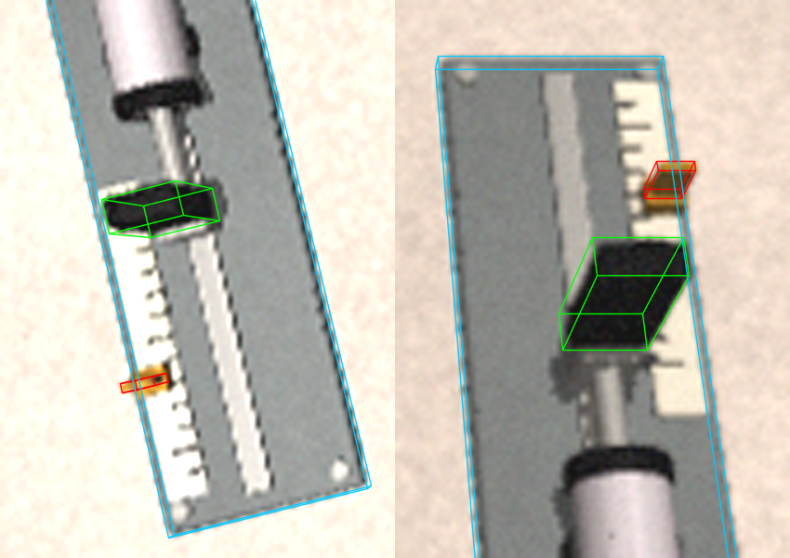

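The wireframe overlays match the paddle, plate and marker in both views. The marker is about 63–65 mm out from home. The pull axis has a yaw of −166°, so I want the tool at a yaw of about 104°. I'll swing round on an arc first.

Run:
```python
from ov import *
from scipy.spatial.transform import Rotation as R
p=np.array([.2036,-.617,.2914]);r=R.from_euler('xyz',[-179.92,0,18.27],degrees=True)
for i in range(24):
    p=p+r.apply([.0385,-.002,0]); r=r*R.from_euler('z',-3.5,degrees=True)
print(p,r.as_euler('xyz',degrees=True),np.hypot(*p[:2]), "target",W(.021,0,.085+.051))
```

```text
[0.60674338 0.12530319 0.29220774] [-1.79991638e+02 -7.95617513e-02  1.02269994e+02] 0.6195469503987843 target [0.59462379 0.17571964 0.136     ]
```

Emit:
drive_tool(
  commands=[
    [3.85,-0.2,0,0,0,-3.5,1],
    [3.85,-0.2,0,0,0,-3.5,1],
    [3.85,-0.2,0,0,0,-3.5,1],
    [3.85,-0.2,0,0,0,-3.5,1],
    [3.85,-0.2,0,0,0,-3.5,1],
    [3.85,-0.2,0,0,0,-3.5,1],
    [3.85,-0.2,0,0,0,-3.5,1],
    [3.85,-0.2,0,0,0,-3.5,1],
    [3.85,-0.2,0,0,0,-3.5,1],
    [3.85,-0.2,0,0,0,-3.5,1],
    [3.85,-0.2,0,0,0,-3.5,1],
    [3.85,-0.2,0,0,0,-3.5,1],
    [3.85,-0.2,0,0,0,-3.5,1],
    [3.85,-0.2,0,0,0,-3.5,1],
    [3.85,-0.2,0,0,0,-3.5,1],
    [3.85,-0.2,0,0,0,-3.5,1],
    [3.85,-0.2,0,0,0,-3.5,1],
    [3.85,-0.2,0,0,0,-3.5,1],
  ],
)

```text
time_s: 1.65
tool_pos: [0.6192, -0.103, 0.2918]
tool_rot: [-180.0, -0.0, 81.4]
force: [0.7, -0.4, -0.2]
grip_width: 0.0868
```

Emit:
drive_tool(
  commands=[
    [3.85,-0.2,0,0,0,-3.5,1],
    [3.85,-0.2,0,0,0,-3.5,1],
    [3.85,-0.2,0,0,0,-3.5,1],
    [3.85,-0.2,0,0,0,-3.5,1],
    [3.85,-0.2,0,0,0,-3.5,1],
    [3.85,-0.2,0,0,0,-3.5,1],
    [3,0,2,0,0,-1.5,1],
    [2,0,2,0,0,0,1],
    [0,0,0,0,0,0,1],
    [0,0,0,0,0,0,1],
    [0,0,0,0,0,0,1],
  ],
)

```text
time_s: 2.57
tool_pos: [0.5964, 0.1725, 0.2523]
tool_rot: [180.0, 0.1, 103.7]
force: [0.5, 0.2, 0.6]
grip_width: 0.0866
```

```bash
cat > tgt.py <<'E'
from cell import env
from ov import *
from scipy.spatial.transform import Rotation as R
import sys
o=env.get_obs(); r=R.from_euler('xyz',o["tool_rot"],degrees=True)
g,lat,z=map(float,sys.argv[1:4])
print(o["tool_pos"].round(4),o["tool_rot"].round(2),o["qpos"].round(1),"shift cm",(100*r.inv().apply(W(g,lat,z)-o["tool_pos"])).round(2), "gauge x", (o["tool_pos"][:2]-C)@ex, "y",(o["tool_pos"][:2]-C)@ey,o["force"].round(1),o["grip_width"])
E
python3 tgt.py .021 0 .136
```

```text
[0.5964 0.1725 0.2523] [1.8000e+02 6.0000e-02 1.0369e+02] [ 14.2  20.8 -41.2  89.5  14.1  75.  -15.1] shift cm [ 0.37 -0.09 11.63] gauge x 0.02009481462681522 y 0.003554720927628203 [0.5 0.2 0.6] 0.08660098554420646
```

Emit:
drive_tool(
  commands=[
    [0.4,-0.1,1.5,0,0,0,1],
    [0,0,2,0,0,0,1],
    [0,0,2,0,0,0,1],
    [0,0,2,0,0,0,1],
    [0,0,2,0,0,0,1],
    [0,0,1.1,0,0,0,1],
    [0,0,1,0,0,0,1],
    [0,0,0,0,0,0,1],
    [0,0,0,0,0,0,1],
  ],
)

```text
time_s: 3.32
tool_pos: [0.5944, 0.1768, 0.1367]
tool_rot: [180.0, 0.0, 103.7]
force: [0.1, -0.2, -0.6]
grip_width: 0.0868
```

```bash
python3 tgt.py .021 0 .136
python3 - <<'E'
from cell import env
import cv2,numpy as np
a=env.read_camera("scene")["img"];cv2.imwrite("pics/s1.png",cv2.resize(a[80:300,250:450],None,fx=2.6,fy=2.6))
E
```

```text
[0.5944 0.1768 0.1367] [1.7998e+02 1.0000e-02 1.0371e+02] [ 12.2  26.7 -39.2  96.4  18.5  63.5 -18.7] shift cm [-0.11 -0.01  0.07] gauge x 0.020923239930964302 y -0.0011413700622653596 [ 0.1 -0.2 -0.6] 0.08684568841105823
```

View pics/s1.png

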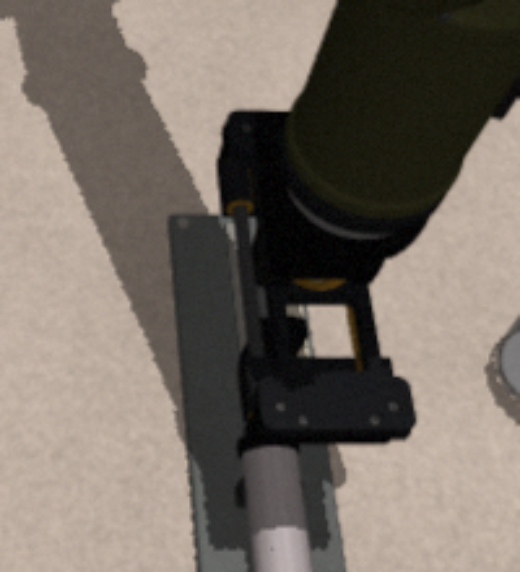

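The scene picture (2.6x crop) shows the paddle at about (280,340), between the two fingers and clear of both. I'll close on it.

Emit:
drive_tool(
  commands=[
    [0,0,0,0,0,0,0.5],
    [0,0,0,0,0,0,0.2],
    [0,0,0,0,0,0,0],
    [0,0,0,0,0,0,0],
    [0,0,0,0,0,0,0],
    [0,0,0,0,0,0,0],
    [0,0,0,0,0,0,0],
    [0,0,0,0,0,0,0],
  ],
  force=35,
)

```text
time_s: 4.03
tool_pos: [0.5938, 0.1774, 0.1362]
tool_rot: [-180.0, 0.0, 103.8]
force: [0.1, -0.1, -0.2]
grip_width: 0.0413
```

```bash
python3 tgt.py .021 0 .136
```

```text
[0.5938 0.1774 0.1362] [-180.      0.    103.77] [ 12.1  26.7 -39.2  96.5  18.5  63.5 -18.7] shift cm [-0.18  0.04  0.02] gauge x 0.021379751530137533 y -0.0018064918230861298 [ 0.1 -0.1 -0.2] 0.04127624395562929
```

Emit:
drive_tool(
  commands=[
    [0,0,0,0,0,0,0],
    [0,0,0,0,0,0,0],
    [0,0,0,0,0,0,0],
    [0,0,0,0,0,0,0],
    [0,0,0,0,0,0,0],
    [0,0,0,0,0,0,0],
    [0,0,0,0,0,0,0],
    [0,0,0,0,0,0,0],
  ],
  force=35,
)

```text
time_s: 4.7
tool_pos: [0.5942, 0.1775, 0.1362]
tool_rot: [179.9, -0.0, 103.8]
force: [4.1, 0.5, -1.7]
grip_width: 0.0138
```

```bash
python3 tgt.py .021 0 .136
```

```text
[0.5942 0.1775 0.1362] [179.95  -0.   103.77] [ 12.1  26.7 -39.2  96.5  18.5  63.4 -18.7] shift cm [-0.18 -0.    0.02] gauge x 0.020946222327710644 y -0.0017922765192958357 [ 4.1  0.5 -1.7] 0.013803334340793982
```

Emit:
drive_tool(
  commands=[
    [0,-0.3,0,0,0,0,0],
    [0,-0.6,0,0,0,0,0],
    [0,-0.6,0,0,0,0,0],
    [0,-0.6,0,0,0,0,0],
    [0,-0.6,0,0,0,0,0],
    [0,-0.6,0,0,0,0,0],
    [0,-0.6,0,0,0,0,0],
    [0,-0.6,0,0,0,0,0],
    [0,-0.6,0,0,0,0,0],
    [0,-0.5,0,0,0,0,0],
    [0,-0.2,0,0,0,0,0],
    [0,0,0,0,0,0,0],
    [0,0,0,0,0,0,0],
  ],
)

```text
time_s: 5.78
tool_pos: [0.5381, 0.1634, 0.1362]
tool_rot: [179.8, 0.0, 103.8]
force: [7.3, 2.1, -6.6]
grip_width: 0.0134
```

```bash
python3 tgt.py .085 0 .136
python3 - <<'E'
from cell import env
import cv2,numpy as np
for n in("scene","top","wrist"):
    c=env.read_camera(n);np.savez(f"{n}2.npz",**c);cv2.imwrite(f"pics/{n}2.png",c["img"])
a=cv2.imread("pics/scene2.png")[120:270,280:400];b=cv2.imread("pics/top2.png")[150:300,130:250]
cv2.imwrite("pics/c2.png",cv2.convertScaleAbs(cv2.resize(np.hstack([a,b]),None,fx=3.3,fy=3.3,interpolation=cv2.INTER_CUBIC),alpha=1.6,beta=20))
E
```

```text
[0.5381 0.1634 0.1362] [1.7984e+02 1.0000e-02 1.0376e+02] [ 15.7  20.  -41.1 104.8  15.1  60.5 -17.4] shift cm [-0.17 -0.62  0.02] gauge x 0.07881737254334843 y -0.0017110209779484585 [ 7.3  2.1 -6.6] 0.013368841582694814
```

View pics/c2.png

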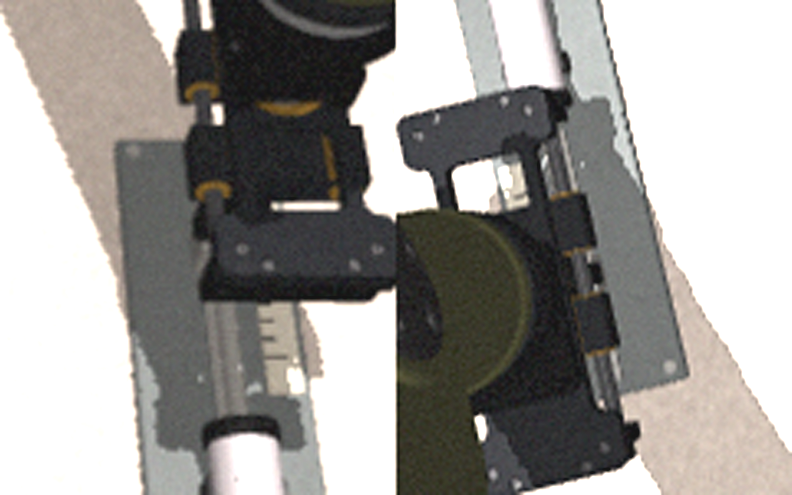

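View pics/wrist2.png

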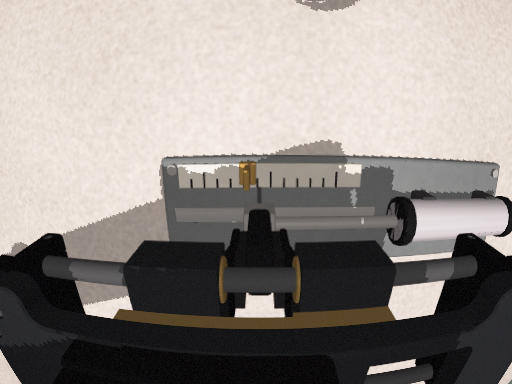

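The wrist view shows the brass marker at about (247,170), just left of (further out than) the held paddle at (260,225). I'll measure the marker from this camera.

Run:
```python
from ov import *
c=dict(np.load("wrist2.npz"))
cv2.imwrite("pics/w2c.png",cv2.resize(c["img"][145:245,200:320],None,fx=6,fy=6,interpolation=cv2.INTER_CUBIC))
D=np.zeros(4)
def rayw(px,z):
    u=cv2.fisheye.undistortPoints(np.array([[px]],float),c["mtx"],D)[0,0]; T=c["pose"]; d=T[:3,:3]@[u[0],u[1],1]; return T[:3,3]+d*(z-T[2,3])/d[2]
for n,px,z in(("marker top",(247,163),.042),("marker base/scale",(246.5,186),.02),("plate L",(163,158),.01),("plate R",(497,164),.01)):
    p=rayw(px,z); print(n,p.round(4),"gx",((p[:2]-C)@ex).round(4),"gy",((p[:2]-C)@ey).round(4))
for x in (.0788,.084):
  P=W(x,0,.06)
  Ti=np.linalg.inv(c["pose"]);q=Ti[:3,:3]@P+Ti[:3,3];print(x,cv2.fisheye.projectPoints(q.reshape(1,1,3),np.zeros(3),np.zeros(3),c["mtx"],D)[0])
```

```text
marker top [0.5205 0.2052 0.042 ] gx 0.0858 gy -0.0465
marker base/scale [0.5241 0.1845 0.02  ] gx 0.0873 gy -0.0256
plate L [0.4566 0.1886 0.01  ] gx 0.1518 gy -0.0458
plate R [0.7482 0.2613 0.01  ] gx -0.1487 gy -0.0459
0.0788 [[[258.44291259 242.00074443]]]
0.084 [[[250.11368332 242.02792738]]]
```

View pics/w2c.png

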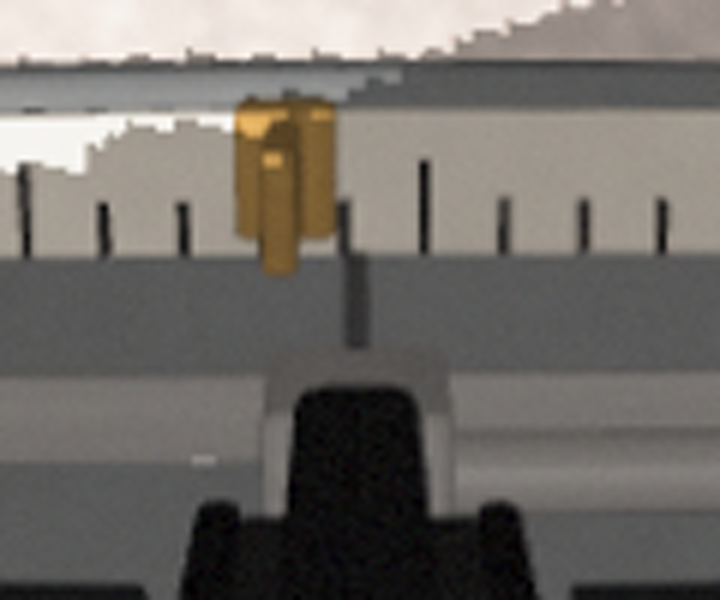

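The carriage pointer (crop x 357) lines up with the tool. The flag (crop x 279) is about 7–8 mm further out, so I'll draw 7.5 mm more.

Emit:
drive_tool(
  commands=[
    [0,-0.25,0,0,0,0,0],
    [0,-0.3,0,0,0,0,0],
    [0,-0.2,0,0,0,0,0],
    [0,0,0,0,0,0,0],
    [0,0,0,0,0,0,0],
    [0,0,0,0,0,0,0],
  ],
)

```text
time_s: 6.43
tool_pos: [0.5311, 0.1616, 0.1362]
tool_rot: [179.8, 0.0, 103.8]
force: [8.3, 1.5, -7.2]
grip_width: 0.0135
```

```bash
python3 tgt.py .085 0 .136
python3 - <<'E'
from cell import env
import cv2,numpy as np
c=env.read_camera("wrist");np.savez("wrist3.npz",**c)
cv2.imwrite("pics/w3c.png",cv2.resize(c["img"][145:245,200:320],None,fx=6,fy=6,interpolation=cv2.INTER_CUBIC))
E
```

```text
[0.5311 0.1616 0.1362] [1.7982e+02 1.0000e-02 1.0375e+02] [ 16.2  19.2 -41.4 105.8  14.5  60.2 -17.2] shift cm [-0.17  0.1   0.02] gauge x 0.08603645619799065 y -0.0016941022467630543 [ 8.3  1.5 -7.2] 0.013474149725877634
```

View pics/w3c.png

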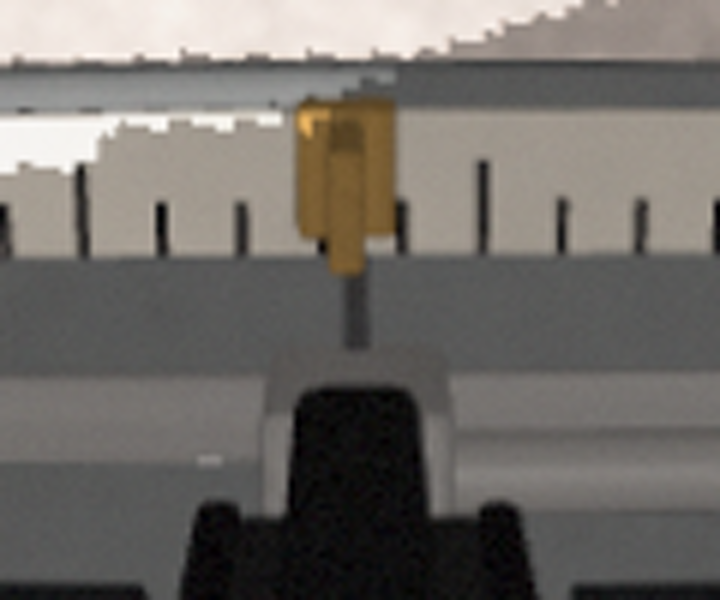

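The pointer (crop x 357) now meets the flag (x 347), which puts it within about 1–2 mm. I'll hold for over a second, then ease it back.

Emit:
drive_tool(
  commands=[
    [0,-0.1,0,0,0,0,0],
    [0,0,0,0,0,0,0],
    [0,0,0,0,0,0,0],
    [0,0,0,0,0,0,0],
    [0,0,0,0,0,0,0],
    [0,0,0,0,0,0,0],
    [0,0,0,0,0,0,0],
    [0,0,0,0,0,0,0],
    [0,0,0,0,0,0,0],
    [0,0,0,0,0,0,0],
    [0,0,0,0,0,0,0],
    [0,0,0,0,0,0,0],
    [0,0,0,0,0,0,0],
    [0,0,0,0,0,0,0],
    [0,0,0,0,0,0,0],
    [0,0,0,0,0,0,0],
  ],
)

```text
time_s: 7.82
tool_pos: [0.5302, 0.1614, 0.1362]
tool_rot: [179.8, 0.0, 103.8]
force: [8.7, 2.4, -7.4]
grip_width: 0.0136
```

Emit:
drive_tool(
  commands=[
    [0,0.2,0,0,0,0,0],
    [0,0.4,0,0,0,0,0],
    [0,0.5,0,0,0,0,0],
    [0,0.5,0,0,0,0,0],
    [0,0.5,0,0,0,0,0],
    [0,0.5,0,0,0,0,0],
    [0,0.5,0,0,0,0,0],
    [0,0.5,0,0,0,0,0],
    [0,0.5,0,0,0,0,0],
    [0,0.5,0,0,0,0,0],
    [0,0.5,0,0,0,0,0],
    [0,0.5,0,0,0,0,0],
    [0,0.4,0,0,0,0,0],
    [0,0.3,0,0,0,0,0],
    [0,0.2,0,0,0,0,0],
    [0,0,0,0,0,0,0],
    [0,0,0,0,0,0,0],
  ],
)

```text
time_s: 9.23
tool_pos: [0.5925, 0.177, 0.1362]
tool_rot: [180.0, 0.0, 103.8]
force: [4.2, 1.0, -2.1]
grip_width: 0.0135
```

```bash
python3 tgt.py .021 0 .136
```

```text
[0.5925 0.177  0.1362] [1.8000e+02 1.0000e-02 1.0377e+02] [ 12.2  26.5 -39.3  96.7  18.5  63.4 -18.7] shift cm [-0.18  0.18  0.02] gauge x 0.022786351348747298 y -0.0017844515619116173 [ 4.2  1.  -2.1] 0.013490375534956925
```

Emit:
drive_tool(
  commands=[
    [0,0.1,0,0,0,0,0],
    [0,0.1,0,0,0,0,0],
    [0,0.05,0,0,0,0,0],
    [0,0,0,0,0,0,0],
    [0,0,0,0,0,0,0],
    [0,0,0,0,0,0,0],
  ],
)

```text
time_s: 9.73
tool_pos: [0.5948, 0.1777, 0.1362]
tool_rot: [180.0, 0.0, 103.8]
force: [2.2, 0.4, -1.8]
grip_width: 0.0139
```

Emit:
drive_tool(
  commands=[
    [0,0.05,0,0,0,0,0],
    [0,0,0,0,0,0,0.3],
    [0,0,0,0,0,0,0.6],
    [0,0,0,0,0,0,0.8],
    [0,0,0,0,0,0,0.8],
    [0,0,0,0,0,0,0.8],
    [0,0,0,0,0,0,0.8],
    [0,0,0,0,0,0,0.8],
    [0,0,0,0,0,0,0.8],
    [0,0,0,0,0,0,0.8],
    [0,0,0,0,0,0,0.8],
    [0,0,0,0,0,0,0.8],
  ],
)

```text
time_s: 10.73
tool_pos: [0.5953, 0.1777, 0.1362]
tool_rot: [-180.0, 0.0, 103.8]
force: [1.1, 0.5, 0.2]
grip_width: 0.0689
```

Emit:
drive_tool(
  commands=[
    [0,0,-0.5,0,0,0,0.8],
    [0,0,-1.5,0,0,0,0.8],
    [0,0,-2,0,0,0,0.8],
    [0,0,-2,0,0,0,0.8],
    [0,0,-2.5,0,0,0,0.8],
    [0,0,-2.5,0,0,0,0.8],
    [-3,0,-2,0,0,0,0.8],
    [-4,0,-1,0,0,0,0.8],
    [-4,0,0,0,0,0,0.8],
    [-4,0,0,0,0,0,0.8],
    [-3,0,0,0,0,0,0.8],
    [0,0,0,0,0,0,0.8],
    [0,0,0,0,0,0,0.8],
    [0,0,0,0,0,0,0.8],
  ],
)

```text
time_s: 11.9
tool_pos: [0.638, 0.0037, 0.2765]
tool_rot: [180.0, -0.1, 103.8]
force: [0.1, 1.0, 0.6]
grip_width: 0.0697
```

Run:
```python
from cell import env
from ov import *
t=env.read_camera("top"); s=env.read_camera("scene")
a=draw(t,(140,160),(85,120),5,"pics/p1.png",.021,.086,0); b=draw(s,(305,150),(85,120),5,"pics/p2.png",.021,.086,0)
cv2.imwrite("pics/p0.png",cv2.resize(np.hstack([a,b]),(790,558)))
cv2.imwrite("pics/top4.png",t["img"])
```

```text
(no output)
```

View pics/p0.png

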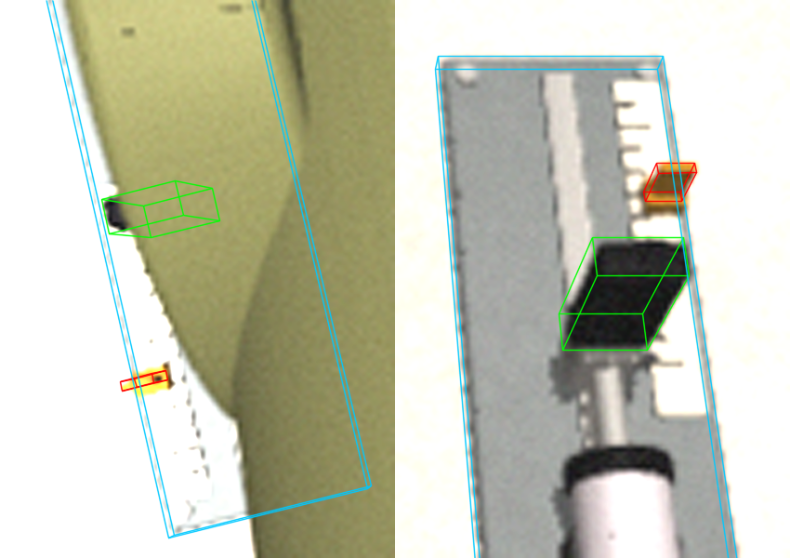

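View pics/top4.png

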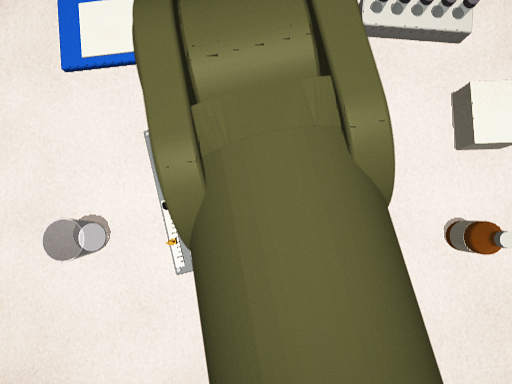

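The scene view shows the grip back at its original outline and the marker where it was. The arm is clear, so I'll hand in.

Run:
```python
from cell import env
print(env.get_obs()["force"], env.sign_off())
```

```text
the job is handed in; nothing more can be done
[ 0.27788751 -0.04325497  0.03945673] None
```

I gripped the thick gauge's paddle and drew it about 66 mm. I held it there for about 1.3 s, eased it home at about 60 mm/s, let go and backed the arm away. The job was handed in at about 12 s of the 40 s allowed; no verdict is reported.

**At the hold:** the wrist picture taken just before it showed the carriage pointer within 1–2 mm of the brass flag, and I then drew about 1 mm more to close the gap. The early estimates of the marker's place from the top and scene pictures fell 2–3 mm short of the wrist camera's. I went with the wrist view.

**At the end:**
- **Grip:** in the scene view, it sits on its original home outline.
- **Marker:** it shows no visible shift.
- **Contact force:** about 0.3 N, so the arm was touching nothing.
- **Slim gauge:** I did not check it in a final picture, because the arm hid it in the last top view. The fingers closed only on the thick gauge and otherwise stayed over 0.2 m above the bench.

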